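# Free the glued-up clamp knob of a lamp-globe holder

### The job

The clamp knob on the holder with the blue mosaic globe is stuck with dried glue. Break it loose with a short firm twist anticlockwise (seen from above), then turn it on freely until its white line points at the green dot, so that the clamp opens, and let go. Leave the blue globe standing in its cup, and leave the knob of the holder with the amber globe alone.

Things in the scene. Friction and masses are not known exactly. Their poses are not given: they have to be found in the camera images.
- blue_grip (a point): Grip point of the stuck knob, on its upright axis, 97 mm above the table. Black bar 46 long, 14 thick, top 9 mm above this point; disc of 42 mm dia 25 mm below, white dial of 76 mm dia 33 mm below, on a fixed dark board. Turns with the knob: x along the bar, y across it (squeeze along y), z up. White line from the middle to the -x end, at the red dot at the start.
- blue_knob (a joint): Angle of the stuck knob, rad: 0 at the start (white line at the red dot), growing anticlockwise from above; 1.2 at the green dot; end stop at 1.4. Needs about 0.35 N m to start, falling below 0.08 N m from 0.25 rad on; stays where it is left. As it turns, a steel jaw slides back from the globe towards the knob (6.5 mm per rad).
- blue_globe_centre (a point): Centre of the loose blue mosaic glass globe, 72 mm above the table, 90 mm in diameter, top 45 mm above this point, about 0.25 kg. It stands by its 52 mm brass collar in a shallow brass cup on the stuck knob's board, 150 mm from the knob's axis, towards +y of the knob as it stands at the start.
- amber_knob (a joint): Angle of the other knob, rad: the same black knob on a second, equal holder with an amber (orange) globe, but already free (0.02 N m). 0 at the start; it is to stay there.

How it is judged:
On the way:
1. the stuck knob has been broken loose (turned anticlockwise by more than 0.3 rad) (value of joint blue_knob above 0.3 rad), for 0.05 s.
At the end, for the whole second after the job is handed in: the blue holder's knob is at rest, turned at least to within 11 degrees of the green dot (above 1.0 rad; the stop at 1.4 rad counts too), the blue globe stands in its cup (within 15 mm of its start, upright within 10 degrees), and the amber holder's knob is within 10 degrees of its start (value of joint blue_knob above 1 rad and velocity of joint blue_knob between -0.1 and 0.1 rad/s and value of joint amber_knob below 0.17 rad and distance of blue_globe_centre from where it was at the start of the episode below 0.015 m and angle between blue_globe_centre's own z axis and vertical below 0.17 rad); the robot touches nothing.
It fails at once if the amber holder's knob is turned by more than 10 degrees (value of joint amber_knob above 0.17 rad).
It fails at once if the blue globe is knocked out of its cup (centre moved by more than 30 mm) (distance of blue_globe_centre from where it was at the start of the episode above 0.03 m).
It also fails if it takes over 30 s, if anything falls off the work surface, if the arm or the gripper's body presses on something with over 40 N, if the wrist force passes 120 N, or if a joint passes its speed limit or range.

### The arm

A 6-joint arm with a two-finger parallel gripper is mounted at the origin on the work surface. World frame = base frame: x ahead of the robot, y to its left, z up, the work surface at z = 0. Lengths are in m, angles in rad, forces in N, time in s.
With the tool pointing down it reaches from about 0.25 to 0.725 m from the base axis. Payload 4 kg.
Tool frame: the origin (TCP) lies midway between the tips of the shut fingers; the grasp point (between the pads) lies 19 mm behind it; z points along the fingers, y is the line along which they close (so a half turn about z gives the same grasp; the last joint's range is limited). The gripper opens to 85 mm and grips with 20 to 120 N. Pads are 22 mm wide; open, the fingers measure 114 mm over their backs; the gripper's body (76 mm by 85 mm) begins 54 mm behind the grasp point. The pads swing forward as they close: fully open they stand 13 mm farther back than shut.
Start: joints at [1.348, 0.241, 0.005, 1.335, 0, 1.571], TCP at [0.11, 0.488, 0.231] pointing down, gripper open.
Joint ranges: [-2.72, 2.72], [-1.05, 1.87], [-1.09, 1.28], [-1.99, 2.15], [-1.42, 1.44], [-3.14, 3.14]. Speed limits (rad/s): [2.79, 2.79, 3.14, 3.14, 3.14, 3.14].

### API

Orientations are given as a unit quaternion [x, y, z, w].
In Python, from workcell import bot gives the robot as it stands.
- The arm moves only by the tool move_arm, never from a script. Its argument "motion" is a list of rows, each an object of numbers: "x", "y", "z": the shift along the tool's x, y, z in cm; "yaw": the turn about the tool's z in degrees. A call has 1 to 20 rows; each row is the pose to reach, as a shift and turn from the pose commanded when the call began, along the tool's axes at that moment; what a row does not reach only later rows make up. A row lasts 1/8 s, in which the tool goes at most 62.5 mm and 10.7 degrees, less where a joint would pass 70% of its speed; a pose out of reach is approached as far as the arm can. A call with a gripper value outside its range is refused whole. "gripper" is the opening, from -1 (shut) to 1 (fully open), set as the call begins (left out, the last holds). The fingers move at their own pace and stop on an object; the grip force is fixed at half the most. Time passes only in rows, so rows that repeat a pose let the fingers close. It gives the time, the measured TCP pose, the force, the opening and the grip force at its end, in the units of the state.
- bot.get_obs(): the state, without advancing time (a new reading comes with each control period).
- bot.camera(name): name is "scene" or "top" or "wrist"; returns the picture (480x640x3 uint8, blue, green, red); there is no depth.
- bot.camera_model(name): a dict with "K" (3x3 intrinsics, pixels), "world_from_camera" (4x4, takes a point from camera to world coordinates). Camera axes: x right, y down, z forward; pixel columns grow to the right and rows downward; lengths in m; the calibration is good to about 2 mm. A picture is of the moment at which its call begins: read the wrist's pose just before it. camera_model takes no time and is no camera call; for the wrist camera it gives the pose at the moment of the call.
- bot.job_done(): hands the job in; it is judged then, once.
Trained networks look in the newest picture that a camera, given by its name, has taken for a name from the list of things; names that differ only in an ending like _2 or _b are one class to them, and where a whole thing is asked for, a point or a joint stands for the part that bears it (a point fixed in the world has none). Each returns a list of dicts, best first, with "score" (0 to 1); they miss things now and then, are a little off and sometimes report something else, mostly with a low value. They report only what shows in the picture. A call takes as long as a camera call.
- bot.cut_out(camera, name): "mask" (480x640 bool, what is visible of it) and "centre" ([row, column] in pixels, amid what is visible of it).
The state is a dict: "clock": time; "joint_pos": joint angles; "joint_vel": joint speeds; "tau": joint torques, N m; "eef_pos": TCP position; "tool_rot": TCP orientation; "ft_force": force on the tool from outside, world axes, zero at the start; "ft_torque": the same for the moment, N m; "grip_width": finger opening in m; "grasp_force": force on a finger pad.
Only numpy, scipy, OpenCV 4.12 (cv2) and the standard library are available. Lean on these libraries where they do the work, as an engineer would, in place of code of your own. Each camera call takes 0.05 s, during which the arm holds its last target. There are 200 camera calls.

## Working session

There is one attempt and no reset: what is moved stays moved. The work goes in short steps, Python scripts to look and compute and a tool call to move; the robot and the scene stay as the last step left them, time stands still between calls to the robot, and variables do not carry over. Pictures are saved under pics/ and viewed, at most 10 in all, crops included, and the job is handed in when it is done.

Besides the shell and the picture viewer there is one more tool, called as name(argument=value, ...), one argument or row to a line, values as JSON. move_arm: Moves the arm, as the interface text tells. Its arguments: {"type":"object","properties":{"motion":{"type":"array"},"gripper":{"type":"number"}},"required":["motion"]}

```bash
mkdir -p pics
cat > h.py <<'E'
import numpy as np,cv2
from workcell import bot
def ray(cam,px,z,M=None):
    M=M or bot.camera_model(cam); T=np.array(M["world_from_camera"]);K=np.array(M["K"])
    d=T[:3,:3]@np.linalg.inv(K)@[px[0],px[1],1.]; o=T[:3,3]
    return o+d*(z-o[2])/d[2]
E
python3 - <<'E'
from h import *
for c in ["top","scene"]:
    im=bot.camera(c); cv2.imwrite(f"pics/{c}.png",im)
    for n,z in [("blue_grip",.1),("blue_globe_centre",.072),("blue_knob",.1),("amber_knob",.1)]:
        for r in bot.cut_out(c,n)[:3]:
            ce=r["centre"]; print(c,n,round(r["score"],2),np.round(ce),r["mask"].sum(),ray(c,(ce[1],ce[0]),z).round(3))
o=bot.get_obs();print(o["clock"],o["eef_pos"],o["tool_rot"])
E
```

```text
top blue_grip 0.97 [249. 256.] 400 [0.461 0.073 0.1  ]
top blue_globe_centre 0.64 [228. 182.] 1786 [0.509 0.22  0.072]
top blue_knob 0.98 [252. 256.] 393 [0.455 0.073 0.1  ]
top amber_knob 0.85 [231. 419.] 413 [ 0.492 -0.231  0.1  ]
scene blue_grip 0.79 [220. 375.] 600 [0.496 0.064 0.1  ]
scene blue_globe_centre 0.81 [210. 462.] 2583 [0.508 0.218 0.072]
scene blue_globe_centre 0.34 [214. 372.] 585 [0.457 0.08  0.072]
scene blue_knob 0.95 [214. 373.] 563 [0.483 0.067 0.1  ]
scene amber_knob 0.88 [296. 186.] 723 [ 0.524 -0.241  0.1  ]
0.5 [0.11046438 0.48761099 0.23126612] [ 1.11176392e-01  9.93800688e-01 -5.01317103e-05 -5.73973197e-06]
```

View pics/top.png

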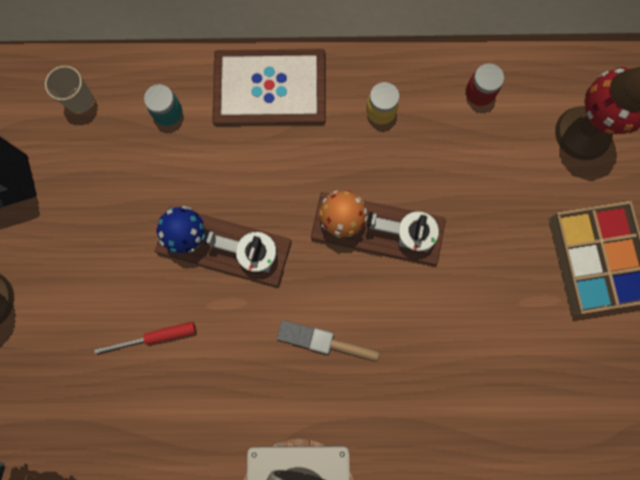

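The top view has the blue globe at about (182,230) and its knob at (256,250). The amber knob is at (419,231). I'll move above the blue knob and look from close by.

move_arm(
  motion=[
    {"x":-4,"y":-3},
    {"x":-8,"y":-6},
    {"x":-12,"y":-9,"yaw":2},
    {"x":-16,"y":-12,"yaw":3},
    {"x":-20,"y":-15,"yaw":5},
    {"x":-24,"y":-18,"yaw":5},
    {"x":-28,"y":-21,"yaw":5},
    {"x":-32,"y":-24,"yaw":5},
    {"x":-36,"y":-27,"yaw":5},
    {"x":-40,"y":-30,"yaw":5},
    {"x":-43,"y":-33,"yaw":5},
    {"x":-43,"y":-33,"yaw":5},
    {"x":-43,"y":-33,"yaw":5},
  ],
  gripper=1,
)

```text
invalid input at $.motion[0]: expected keys x, y, z, yaw
```

Run:
```python
from h import *
o=bot.get_obs();print(o["clock"],o["eef_pos"],o["tool_rot"],o["joint_pos"].round(2) if hasattr(o["joint_pos"],"round") else o["joint_pos"])
M=bot.camera_model("wrist");print(np.round(M["world_from_camera"],3))
im=bot.camera("wrist"); 
for n in ["blue_grip","blue_globe_centre"]:
    for r in bot.cut_out("wrist",n)[:2]:
        m=r["mask"].astype(np.uint8);ys,xs=np.nonzero(m)
        rect=cv2.minAreaRect(np.c_[xs,ys].astype(np.float32));print(n,r["score"],r["centre"],m.sum(),rect)
        cv2.drawContours(im,cv2.findContours(m,0,2)[0],-1,(0,0,255),1)
        ce=r["centre"];print(ray("wrist",ce[::-1],.1,M).round(4))
cv2.imwrite("pics/w1.png",im)
```

```text
0.5 [0.11046438 0.48761099 0.23126612] [ 1.11176392e-01  9.93800688e-01 -5.01317103e-05 -5.73973197e-06] [1.35 0.24 0.   1.34 0.   1.57]
[[ 0.221  0.93   0.293  0.036]
 [ 0.975 -0.211 -0.066  0.505]
 [ 0.001  0.301 -0.954  0.373]
 [ 0.     0.     0.     1.   ]]
```

View pics/w1.png

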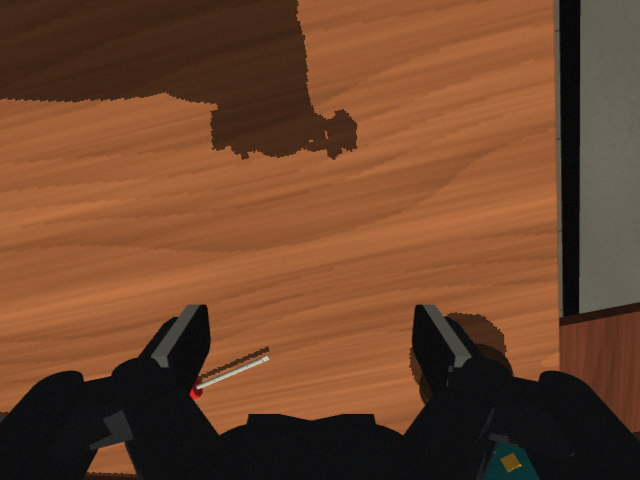

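The call was refused because every row needs all four keys, so the arm hasn't moved. The picture shows only table and fingers, with the pads near (200,320) and (425,320).

move_arm(
  motion=[
    {"x":-4,"y":-3,"z":0,"yaw":0},
    {"x":-8,"y":-6,"z":0,"yaw":0},
    {"x":-12,"y":-9,"z":0,"yaw":2},
    {"x":-16,"y":-12,"z":0,"yaw":3},
    {"x":-20,"y":-15,"z":0,"yaw":5},
    {"x":-24,"y":-18,"z":0,"yaw":5},
    {"x":-28,"y":-21,"z":0,"yaw":5},
    {"x":-32,"y":-24,"z":0,"yaw":5},
    {"x":-36,"y":-27,"z":0,"yaw":5},
    {"x":-40,"y":-30,"z":0,"yaw":5},
    {"x":-43,"y":-33,"z":0,"yaw":5},
    {"x":-43,"y":-33,"z":0,"yaw":5},
    {"x":-43,"y":-33,"z":0,"yaw":5},
  ],
  gripper=1,
)

```text
clock: 2.28
eef_pos: [0.4566, 0.0709, 0.2312]
tool_rot: [0.155, 0.988, 0.0, -0.0]
ft_force: [-1.2, 0.6, -0.3]
grip_width: 0.0857
grasp_force: 0.0
```

```bash
cat > look.py <<'E'
import sys
from h import *
o=bot.get_obs();print(o["clock"],o["eef_pos"],o["tool_rot"],np.round(o["joint_pos"],2))
M=bot.camera_model("wrist")
im=bot.camera("wrist"); 
for n in ["blue_grip","blue_globe_centre"]:
    for r in bot.cut_out("wrist",n)[:2]:
        m=r["mask"].astype(np.uint8);ys,xs=np.nonzero(m)
        rect=cv2.minAreaRect(np.c_[xs,ys].astype(np.float32));print(n,r["score"],r["centre"],m.sum(),rect)
        cv2.drawContours(im,cv2.findContours(m,0,2)[0],-1,(0,0,255),1)
        ce=r["centre"];print(ray("wrist",ce[::-1],.1,M).round(4))
cv2.imwrite(f"pics/{sys.argv[1]}.png",im)
E
python3 look.py w2
```

```text
2.275 [0.45659244 0.07088476 0.2311824 ] [ 1.54624552e-01  9.87973235e-01  1.11286303e-04 -3.49791219e-04] [ 0.15  0.17 -0.09  1.32  0.    0.46]
blue_grip 0.64 [229.9, 323.0] 1957 ((324.055419921875, 231.34896850585938), (59.295509338378906, 45.75421905517578), 60.75117111206055)
[0.4594 0.0807 0.1   ]
blue_globe_centre 0.58 [223.5, 494.2] 9375 ((493.54437255859375, 221.6065216064453), (102.76924896240234, 114.8461685180664), 67.38013458251953)
[0.4965 0.2135 0.1   ]
```

View pics/w2.png

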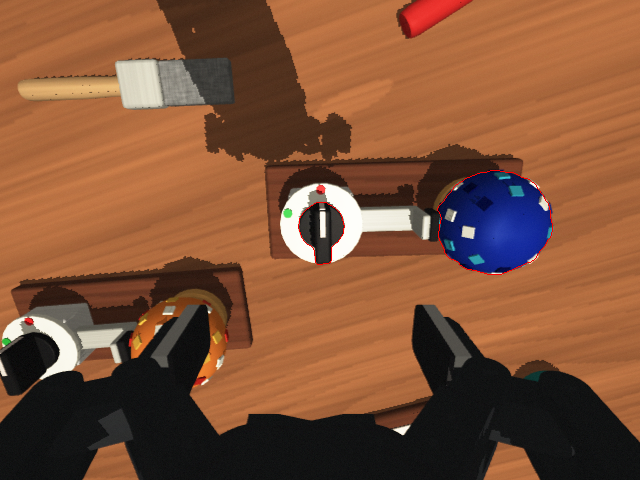

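The knob shows at about (322,233), with its white line pointing up to the red dot at (321,189). The green dot is at (288,213) and the globe at (495,222).

Run:
```python
from h import *
p=ray("wrist",(322.5,233),.106);print("bar",p);print("barend",ray("wrist",(323,204),.106),ray("wrist",(322.5,262),.106))
im=cv2.imread("pics/w2.png");m=(im.min(2)>150).astype(np.uint8);m[:, :275]=0;m[:,367:]=0;m[:178]=0;m[270:]=0
c=max(cv2.findContours(m,0,1)[0],key=cv2.contourArea);e=cv2.fitEllipse(cv2.convexHull(c));print(e,"dial",ray("wrist",e[0],.064))
g=ray("wrist",(494.8,222.5),.072);print("globe",g)
o=bot.get_obs();from scipy.spatial.transform import Rotation as R
Rt=R.from_quat(o["tool_rot"]).as_matrix()
for q in(p,ray("wrist",e[0],.064)):
  d=g-q;print(np.linalg.norm(d[:2]),"globe in tool",Rt.T@d,"yaw",np.degrees(np.arctan2((Rt.T@d)[1],(Rt.T@d)[0]))-90,"shift cm",100*Rt.T@(np.r_[q[:2],.08]-o["eef_pos"]))
```

```text
bar [0.45993578 0.08067473 0.106     ]
barend [0.43772094 0.087922   0.106     ] [0.48345639 0.07343037 0.106     ]
((310.78314208984375, 224.49969482421875), (81.75115203857422, 113.61267852783203), 82.68732452392578) dial [0.46098956 0.07060804 0.064     ]
globe [0.50691495 0.22737235 0.072     ]
0.15403647312180166 globe in tool [-0.00025001  0.15403207  0.034019  ] yaw 0.09299713052418213 shift cm [-0.06909034  0.96246761 15.1397574 ]
0.16335296452458506 globe in tool [ 0.00381458  0.16330943 -0.00797931] yaw -1.3380712716269585 shift cm [-0.47499186  0.03525091 15.13958891]
```

move_arm(
  motion=[
    {"x":-0.1,"y":1,"z":3,"yaw":0},
    {"x":-0.1,"y":1,"z":6,"yaw":0},
    {"x":-0.1,"y":1,"z":9,"yaw":0},
    {"x":-0.1,"y":1,"z":9,"yaw":0},
    {"x":-0.1,"y":1,"z":9,"yaw":0},
  ],
)

```text
clock: 3.05
eef_pos: [0.4614, 0.0807, 0.1424]
tool_rot: [0.154, 0.988, 0.0, 0.001]
ft_force: [0.4, 0.1, 0.1]
grip_width: 0.0857
grasp_force: 0.0
```

```bash
python3 look.py w3
```

```text
3.05 [0.46143775 0.08067508 0.14244499] [1.53848132e-01 9.88094207e-01 2.64732944e-04 7.21195131e-04] [ 0.17  0.24 -0.24  1.09  0.    0.48]
blue_grip 0.66 [264.9, 307.7] 3734 ((303.5690002441406, 269.32757568359375), (62.950714111328125, 87.83389282226562), 21.801410675048828)
[0.4566 0.0807 0.1   ]
blue_globe_centre 0.64 [254.9, 550.9] 19518 ((551.9366455078125, 254.10702514648438), (148.46832275390625, 169.072998046875), 80.83765411376953)
[0.4924 0.212  0.1   ]
```

View pics/w3.png

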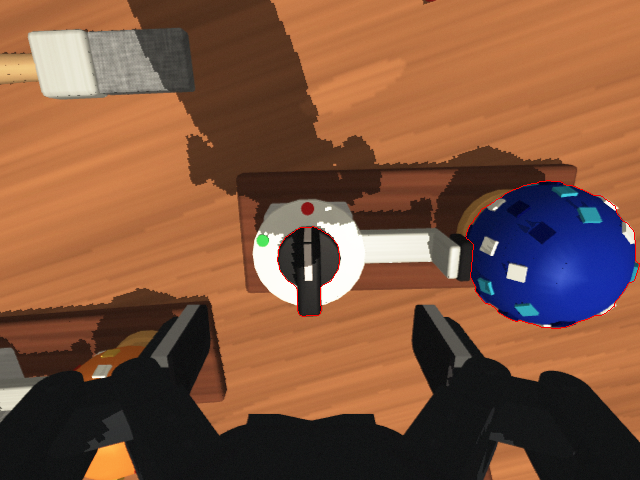

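The bar is upright in the picture around (309,270), spanning rows 228–309 on top. The globe is clear at (552,254).

Run:
```python
from h import *
from scipy.spatial.transform import Rotation as R
o=bot.get_obs();Rt=R.from_quat(o["tool_rot"]).as_matrix()
for px,z in [((309,269),.106),((308.5,254),.064)]:
  q=ray("wrist",px,z);print(q,"shift cm",100*Rt.T@(np.r_[q[:2],.08]-o["eef_pos"]))
```

```text
[0.457702   0.08104601 0.106     ] shift cm [ 0.44647863 -0.07550514  6.28027669]
[0.46357468 0.07868245 0.064     ] shift cm [-0.18488269 -0.12163606  6.28189157]
```

move_arm(
  motion=[
    {"x":0.1,"y":-0.1,"z":2,"yaw":0},
    {"x":0.1,"y":-0.1,"z":4,"yaw":0},
    {"x":0.1,"y":-0.1,"z":6.2,"yaw":0},
    {"x":0.1,"y":-0.1,"z":6.2,"yaw":0},
  ],
)

```text
clock: 3.7
eef_pos: [0.4588, 0.0792, 0.0788]
tool_rot: [0.155, 0.988, -0.0, -0.001]
ft_force: [-0.4, -0.1, 1.2]
grip_width: 0.0856
grasp_force: 0.0
```

move_arm(
  motion=[
    {"x":0,"y":0,"z":0,"yaw":0},
    {"x":0,"y":0,"z":0,"yaw":0},
    {"x":0,"y":0,"z":0,"yaw":0},
    {"x":0,"y":0,"z":0,"yaw":0},
    {"x":0,"y":0,"z":0,"yaw":0},
    {"x":0,"y":0,"z":0,"yaw":0},
    {"x":0,"y":0,"z":0,"yaw":0},
    {"x":0,"y":0,"z":0,"yaw":0},
  ],
  gripper=-1,
)

```text
clock: 4.7
eef_pos: [0.4601, 0.0796, 0.0799]
tool_rot: [0.154, 0.988, 0.0, 0.0]
ft_force: [-1.1, 0.6, 5.3]
grip_width: 0.0129
grasp_force: 58.8
```

move_arm(
  motion=[
    {"x":0,"y":0,"z":0,"yaw":-8},
    {"x":0,"y":0,"z":0,"yaw":-16},
    {"x":0,"y":0,"z":0,"yaw":-24},
    {"x":0,"y":0,"z":0,"yaw":-24},
  ],
)

```text
clock: 5.2
eef_pos: [0.4602, 0.0781, 0.08]
tool_rot: [-0.054, 0.999, -0.001, 0.001]
ft_force: [-0.1, -3.4, 6.4]
grip_width: 0.0132
grasp_force: 59.2
```

```bash
python3 -c "
from h import *
o=bot.get_obs();print(o['ft_force'],o['ft_torque'],o['tool_rot'],o['grasp_force'],o['grip_width'])"; python3 look.py w4
```

```text
[-0.05518516 -3.44853379  6.39799311] [-0.8725838   0.20710498  0.19637403] [-5.40636809e-02  9.98536282e-01 -1.41966502e-03  6.28908176e-04] 59.20411169528961 0.013151917279447405
5.2 [0.46021626 0.07810998 0.07997307] [-5.40636809e-02  9.98536282e-01 -1.41966502e-03  6.28908176e-04] [ 0.17  0.3  -0.33  0.93 -0.    0.06]
blue_grip 0.82 [314.3, 310.2] 5468 ((319.013916015625, 326.22900390625), (131.46817016601562, 81.88475036621094), 74.14063262939453)
[0.452  0.0771 0.1   ]
blue_globe_centre 0.95 [376.9, 581.2] 15763 ((585.9783325195312, 375.135498046875), (202.4099578857422, 120.25033569335938), 33.16635513305664)
[0.4687 0.1919 0.1   ]
```

View pics/w4.png

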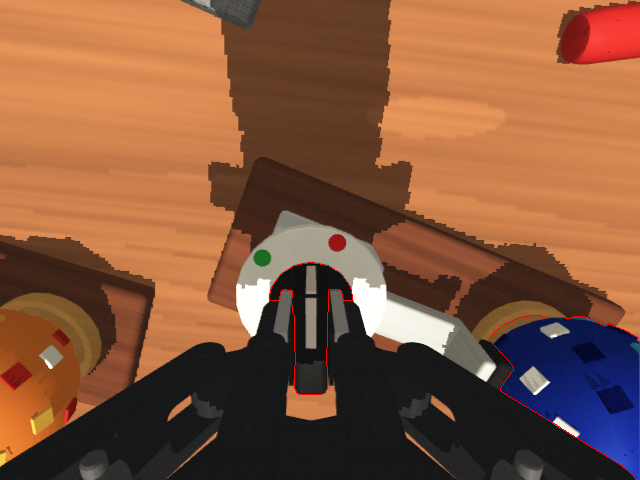

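The bar has turned with the gripper: the white line at (310,290) now sits between the red dot at (337,243) and the green dot at (262,258). I'll turn on another 48°.

move_arm(
  motion=[
    {"x":0,"y":0,"z":0,"yaw":-8},
    {"x":0,"y":0,"z":0,"yaw":-16},
    {"x":0,"y":0,"z":0,"yaw":-24},
    {"x":0,"y":0,"z":0,"yaw":-32},
    {"x":0,"y":0,"z":0,"yaw":-40},
    {"x":0,"y":0,"z":0,"yaw":-47},
    {"x":0,"y":0,"z":0,"yaw":-47},
    {"x":0,"y":0,"z":0,"yaw":-47},
  ],
)

```text
clock: 6.35
eef_pos: [0.4616, 0.0758, 0.0799]
tool_rot: [-0.446, 0.895, -0.004, 0.0]
ft_force: [3.5, -10.1, 3.8]
grip_width: 0.0133
grasp_force: 58.9
```

move_arm(
  motion=[
    {"x":0,"y":0,"z":0,"yaw":0},
    {"x":0,"y":0,"z":0,"yaw":0},
    {"x":0,"y":0,"z":0,"yaw":0},
    {"x":0,"y":0,"z":0,"yaw":0},
    {"x":0,"y":0,"z":0,"yaw":0},
    {"x":0,"y":0,"z":0,"yaw":0},
  ],
  gripper=0.6,
)

```text
clock: 7.1
eef_pos: [0.4596, 0.0794, 0.0793]
tool_rot: [-0.448, 0.894, 0.0, -0.0]
ft_force: [-0.1, 0.2, -0.3]
grip_width: 0.0683
grasp_force: 0.0
```

move_arm(
  motion=[
    {"x":0,"y":0,"z":-2,"yaw":0},
    {"x":0,"y":0,"z":-5,"yaw":0},
    {"x":0,"y":0,"z":-9,"yaw":0},
    {"x":0,"y":0,"z":-13,"yaw":0},
    {"x":0,"y":0,"z":-13,"yaw":0},
    {"x":0,"y":0,"z":-13,"yaw":0},
  ],
)

```text
clock: 7.85
eef_pos: [0.4593, 0.0793, 0.2088]
tool_rot: [-0.448, 0.894, 0.0, -0.0]
ft_force: [-0.7, -0.9, -1.2]
grip_width: 0.0681
grasp_force: 0.0
```

```bash
python3 look.py w5
```

```text
7.85 [0.4592905  0.07929156 0.20875097] [-4.48025673e-01  8.94020628e-01  9.89160970e-05 -3.22002845e-04] [ 0.17  0.19 -0.12  1.26  0.   -0.76]
blue_grip 0.61 [234.4, 303.5] 2141 ((308.1999816894531, 235.9000244140625), (63.504329681396484, 47.85185241699219), 63.43495178222656)
[0.462  0.0736 0.1   ]
blue_globe_centre 0.96 [378.2, 361.3] 6643 ((357.60003662109375, 378.300048828125), (103.40648651123047, 85.06527709960938), 71.56504821777344)
[0.4998 0.2054 0.1   ]
```

View pics/w5.png

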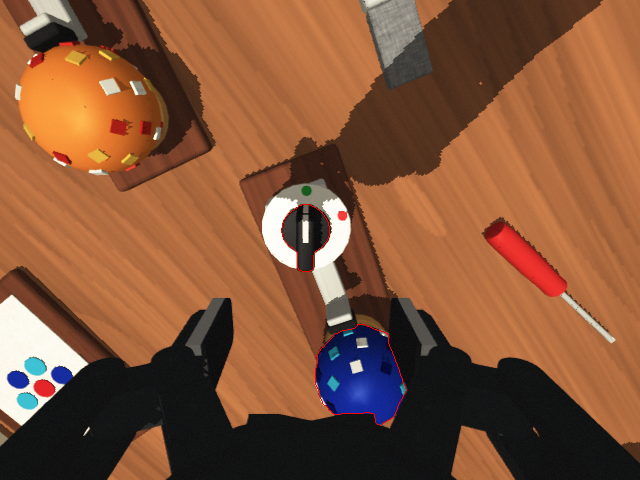

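The white line at (306,210) points straight at the green dot at (306,190). The globe stands in its cup at (360,375) and the gripper is clear.

```bash
python3 -c "
from workcell import bot
print(bot.job_done())"
```

```text
the job is handed in; nothing more can be done
None
```

The stuck knob is broken loose and its white line points at the green dot; the blue globe still stands in its cup, the amber knob was not touched, and the job is handed in (it gave no verdict).

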